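# Bin the dried-up paint pot through the sprung flap

### The arm

A 6-joint arm with a two-finger parallel gripper is mounted at the origin on the work surface. World frame = base frame: x ahead of the robot, y to its left, z up, the work surface at z = 0. Lengths are in m, angles in rad, forces in N, time in s.
With the tool pointing down it reaches from about 0.325 to 0.875 m from the base axis. Payload 4.4 kg.
Tool frame: the origin (TCP) lies on the centre line of the jaws, within the pads' length; the fingertips stand manip.tips_ahead ahead of it and the grasp point (between the pads) lies 11 mm behind it (manip.tips_ahead is the distance from the TCP to the fingertips, in m); z points along the fingers, y is the line along which they close (so a half turn about z gives the same grasp; the last joint's range is limited). The gripper opens to 85 mm and grips with 20 to 120 N. Pads are 22 mm wide; open, the fingers measure 114 mm over their backs; the gripper's body (76 mm by 85 mm) begins 54 mm behind the grasp point. The pads swing forward as they close: fully open they stand 13 mm farther back than shut.
Start: joints at [1.024, 0.207, 1.542, -0, 1.393, -0.15], TCP at [0.222, 0.531, 0.239] pointing down, gripper open.
Joint ranges: [-2.73, 2.73], [-0.86, 2.22], [0.23, 2.46], [-1.11, 4.25], [0.08, 2.63], [-2.82, 2.82]. Speed limits (rad/s): [2.79, 2.79, 3.14, 3.14, 3.14, 3.14].

### API

Orientations are given as [roll, pitch, yaw] about the fixed x, y, z axes, in that order (R = Rz(yaw) Ry(pitch) Rx(roll)).
In Python, from rig import manip, sensors, eyes gives the robot as it stands. Calls block until the motion is done:
- manip.move_to(position, orientation): joint-space move of the TCP to a pose.
- manip.line_to(position, max_speed=0.15, attitude=None): straight line of the TCP; attitude=None keeps the orientation; max_speed is the mean speed in m/s.
- manip.move_joints(angles): joint-space move.
- manip.command_gripper(opening, force=None): finger opening in m; force is the grip in N (None keeps the last); returns when the fingers have stopped.
- manip.wait(seconds).
- manip.ik(position, orientation): joint angles nearest the present ones, or None.
- sensors.observe(): the state.
- eyes.snapshot(name): name is "scene" or "side" or "wrist"; returns a dict with "img" (384x512x3 uint8, blue, green, red), "depth" (384x512 float32, m along the optical axis (not along the pixel's ray), 0 where there is no reading), "fovy" (degrees; the focal length in pixels is half the picture's height over the tangent of half this angle, whatever the lens; pixels are square), "cx", "cy" (the principal point, pixels), "dist" ([k1, k2, p1, p2, k3] as OpenCV has them; the pictures are not rectified), "world_from_camera" (4x4, takes a point from camera to world coordinates); the wrist camera has in their place "mount" (4x4, takes a point from camera to tool coordinates, whose origin is the TCP and whose axes are the flange's). Camera axes: x right, y down, z forward; pixel columns grow to the right and rows downward; lengths in m; the calibration is good to about 2 mm. A picture is of the moment at which its call begins: read the wrist's pose just before it.
A pose or a line that the arm cannot do raises manip.MotionError and nothing moves.
- manip.finish_job(): hands the job in; it is judged then, once.
The state is a dict: "t": time; "joint_pos": joint angles; "dq": joint speeds; "joint_torque": joint torques, N m; "tcp_pos": TCP position; "orientation": TCP orientation; "force": force on the tool from outside, world axes, zero at the start; "ft_torque": the same for the moment, N m; "grip_width": finger opening in m; "finger_force": force on a finger pad.
Only numpy, scipy, OpenCV 4.12 (cv2) and the standard library are available. Lean on these libraries where they do the work, as an engineer would, in place of code of your own. Each camera call takes 0.05 s, during which the arm holds its last target. There are 200 camera calls.

### The job

Clear the dried-up paint pot off the plywood riser into the swing bin behind it. The pot is smeared with paint, so do not pick it up: push the bin's flap open with one finger and hold it open, push the pot across the deck and through with the other finger without using the pot to shove the flap open, then take the hand away so that the flap springs shut. Leave everything else where it stands.

Things in the scene. Friction and masses are not known exactly. Their poses are not given: they have to be found in the camera images.
- pot: the paint pot: a squat white plastic tub with an overhanging lid, the only squat pot on the riser; 31 mm diameter, 34 mm tall, about 30 g; stands upright loose on the riser's deck between the robot and the bin. Origin: centre of its underside. Its yaw does not matter.
- riser: fixed plywood bench riser with three drawer fronts towards the robot, 200 mm deep (own x), 560 mm wide (own y), deck 110 mm above the bench. Origin: centre of its underside, z up, +x away from the robot.
- bin: fixed benchtop swing bin, brushed steel with a black hood, against the back edge of the riser; 150 x 150 mm, hollow down to a floor 4 mm above the bench. Origin: centre of its underside; own +x points from the riser into the bin (the way the pot is pushed), z up. Bystanders on the deck stand beyond own y +-85 mm. Black triangular gables flank the flap beyond own y +-70 mm and rise to the ridge.
- mouth_edge (a point): middle of the inner edge of the bin's near wall, at deck height (own x -72 mm of the bin, 110 mm above the bench). The wall is 3 mm thick, 1 mm behind the deck and its top 1.5 mm lower, so the pot slides across it; past this edge the pot drops into the bin.
- hinge (a point): middle of the flap's hinge axis, 92 mm beyond mouth_edge along the bin's x and 40 mm above the deck; the axis runs along the bin's y. The flap is the hood's long slope facing the riser; 6 mm behind the hinge runs the fixed ridge bar, 11 mm thick, its top 47 mm above the deck, and behind it a short fixed slope.
- flap (a joint): flap angle. 0 = shut, sloping 27 degrees down from the hinge to just below deck height; grows as it is pushed in and its free edge swings down and away into the bin; stop at 1.1. A spring shuts it: 0.6 N at the free edge to start, 2 to 4 N on a finger nearer the hinge. A fingertip 6 mm above the deck gives about 0.4 when its front is 30 mm short of the hinge, 0.7 when 15 mm short.
- flap_edge (a point): middle of the free edge of the flap, a flat steel plate 132 mm wide (bin's y), 100 mm from hinge to free edge, 2.5 mm thick; moves with the flap, shut it lies 3 mm inside mouth_edge, 5 mm below deck level, so a fingertip sliding in rides on top of it.
- jar: bystander: clear glass jar with a metal screw lid, 64 mm diameter, 75 mm tall, on the deck. Origin: centre of its underside.
- dish: bystander: grey ceramic mixing dish, 72 mm across, 22 mm high, on the deck. Origin: centre of its underside.
- bottle_a: bystander: dropper bottle, 25 mm diameter, 72 mm tall, on the deck. Origin: centre of its underside.
- bottle_b: bystander: a second such dropper bottle, on the deck. Origin: centre of its underside.
- figure: bystander: half-painted miniature on a cork, 35 mm diameter, 79 mm tall, on the deck. Origin: centre of its underside.
- rack: bystander: wooden brush rack, 60 x 140 mm, with five upright brushes in clear sleeves to 183 mm high, on the bench beside the bin. Origin: centre of its underside.
- clamp: bystander: steel G-clamp lying on the bench on the bin's other side, about 60 x 140 mm, 16 mm high. Origin: middle of the clamp at bench level.

How it is judged:
By the outcome, as a careful person would: the job done as asked, in the order asked, and still so for the second after the job is handed in, with the robot touching nothing.
It also fails if it takes over 35 s, if anything falls off the work surface, if the arm or the gripper's body presses on something with over 40 N, if the wrist force passes 120 N, or if a joint passes its speed limit or range.

## Working session

There is one attempt and no reset: what is moved stays moved. The work goes in short steps, each a Python script; the robot and the scene stay as the last script left them, time stands still between calls to the robot, and variables do not carry over. Pictures are saved under pics/ and viewed, at most 10 in all, crops included, and the job is handed in when it is done.

```bash
ls; mkdir -p pics
python3 - <<'E'
from rig import manip,sensors,eyes
import cv2,numpy as np
s=sensors.observe();print({k:np.round(v,3) for k,v in s.items()},manip.tips_ahead)
ims=[]
for n in("scene","side"):
    d=eyes.snapshot(n);np.savez(n+".npz",**d);cv2.imwrite(f"pics/{n}0.png",cv2.resize(d["img"],(800,600),interpolation=cv2.INTER_CUBIC))
    print(n,d["fovy"],d["cx"],d["cy"],d["dist"],np.round(d["world_from_camera"],3),(d["depth"]>0).mean())
E
```

```text
pics
{'t': np.float64(0.0), 'joint_pos': array([ 1.024,  0.207,  1.543,  0.   ,  1.394, -0.151]), 'dq': array([ 0.001, -0.   , -0.002, -0.   , -0.   ,  0.   ]), 'joint_torque': array([ 2.0000e-03, -3.8304e+01, -2.9160e+01,  0.0000e+00,  1.0000e-02,
       -0.0000e+00]), 'tcp_pos': array([0.221, 0.53 , 0.238]), 'orientation': array([-3.139, -0.   ,  2.746]), 'force': array([-0.448, -0.314, -0.453]), 'ft_torque': array([-0.035, -0.024, -0.083]), 'finger_force': np.float64(0.0), 'grip_width': np.float64(0.085)} 0.008
scene 53.74608514521471 248.89601258206758 189.77140239783603 [-0.09821383  0.          0.          0.          0.        ] [[-0.378  0.651 -0.659  1.12 ]
 [ 0.926  0.257 -0.277  0.214]
 [-0.011 -0.714 -0.7    0.702]
 [ 0.     0.     0.     1.   ]] 0.9959309895833334
side 53.238046370819745 256.32694862346756 191.16657942562088 [-0.08824113  0.          0.          0.          0.        ] [[ 0.64  -0.512  0.572  0.144]
 [-0.768 -0.405  0.496 -0.374]
 [-0.022 -0.757 -0.653  0.576]
 [ 0.     0.     0.     1.   ]] 0.99591064453125
```

View pics/scene0.png

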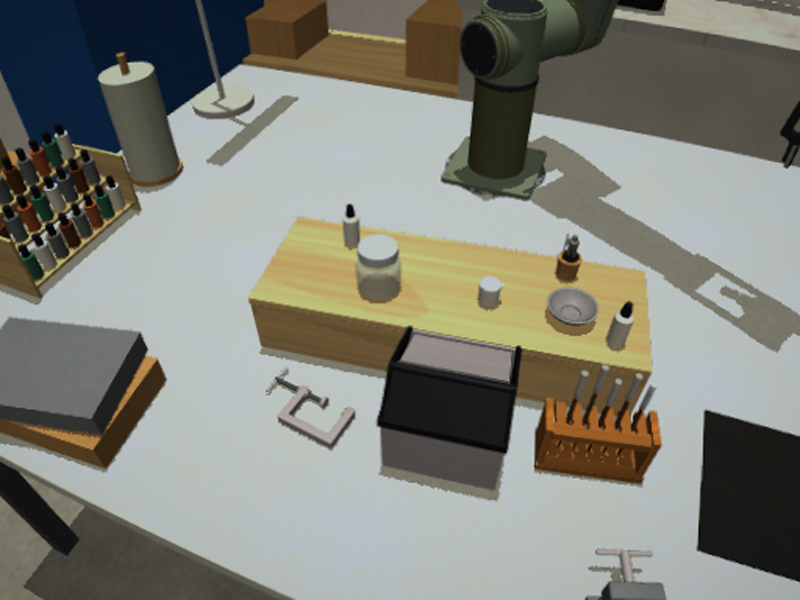

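View pics/side0.png

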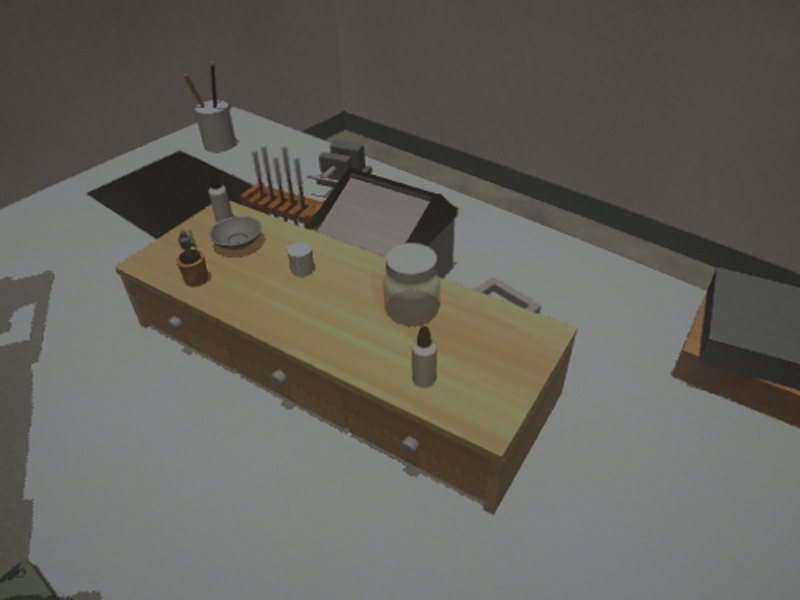

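The scene view shows the pot at about (489,292), the bin's flap at (458,355) and the jar at (380,268). In the side view the pot is at (300,259) and the flap at (370,215). Next I'll measure the deck, bin and pot from the depth clouds.

```bash
cat > h.py <<'E'
import numpy as np,cv2
def cloud(d):
    h,w=d["depth"].shape;f=h/2/np.tan(np.radians(float(d["fovy"]))/2)
    K=np.array([[f,0,d["cx"]],[0,f,d["cy"]],[0,0,1]])
    u,v=np.meshgrid(np.arange(w),np.arange(h))
    n=cv2.undistortPoints(np.stack([u,v],-1).reshape(-1,1,2).astype(float),K,np.array(d["dist"])).reshape(h,w,2)
    z=d["depth"];c=np.dstack([n*z[...,None],z,np.ones_like(z)])
    c[z==0]=np.nan
    return (c@np.array(d["world_from_camera"]).T)[...,:3]
E
python3 - <<'E'
from h import *
top=np.zeros((600,800,3),np.uint8) # 1mm: col = y (left=+y), x up
for n in("scene","side"):
    d=dict(np.load(n+".npz"));P=cloud(d);img=d["img"]
    x,y,z=P[...,0],P[...,1],P[...,2]
    hsv=cv2.cvtColor(img,cv2.COLOR_BGR2HSV)
    yel=(hsv[...,1]>60)&(hsv[...,0]>10)&(hsv[...,0]<35)
    m=yel&(z>.104)&(z<.116)&(x>.2)&(x<.8)&(abs(y)<.5)
    m=cv2.morphologyEx(m.astype(np.uint8),cv2.MORPH_OPEN,np.ones((3,3)))>0
    r=cv2.minAreaRect((P[m][:,:2]*1000).astype(np.float32));print(n,"deck",np.median(z[m]),r,cv2.boxPoints(r).round().tolist())
    for nm,(lo,hi) in dict(top=(.138,.15),ridge=(.1535,.162)).items():
        k=(z>lo)&(z<hi)&(x>.2)&(x<.85)&(abs(y)<.4)
        num,lab,st,ce=cv2.connectedComponentsWithStats(k.astype(np.uint8))
        for i in range(1,num):
            if st[i,4]>12:
                q=P[lab==i]*1000;print(nm,st[i,4],"px",ce[i].round(),"c",np.median(q,0).round(1),"min",q.min(0).round(),"max",q.max(0).round())
    ok=(z>.02)&(z<.32)
    c=np.round(400-y*1000)[ok];rr=np.round(800-x*1000)[ok]
    g=(c>=0)&(c<800)&(rr>=0)&(rr<600)
    top[rr[g].astype(int),c[g].astype(int)]=img[ok][g]
cv2.imwrite("pics/top.png",top)
E
```

```text
scene deck 0.11008444508433235 ((541.36083984375, 60.09992980957031), (275.7988586425781, 558.71630859375), 7.426697254180908) [[369.0, 319.0], [441.0, -235.0], [714.0, -199.0], [642.0, 355.0]]
top 41 px [224. 146.] c [ 480.2 -117.4  143.1] min [ 465. -133.  138.] max [ 484. -111.  150.]
top 115 px [364. 166.] c [430.2 206.  144.4] min [410. 189. 138.] max [439. 224. 149.]
top 108 px [241. 179.] c [575.7 -33.6 143.9] min [545. -67. 138.] max [582. -12. 150.]
top 136 px [314. 182.] c [521.1 114.1 143.8] min [505.  98. 138.] max [535. 131. 147.]
top 58 px [396. 210.] c [541.7 291.4 144.3] min [533. 280. 138.] max [546. 304. 150.]
top 32 px [254. 224.] c [680.1  38.3 144. ] min [663.  33. 138.] max [695.  42. 149.]
top 337 px [291. 235.] c [677.2 113.1 143.3] min [657.  46. 138.] max [695. 177. 150.]
top 28 px [330. 238.] c [659.4 182.6 143.3] min [645. 179. 138.] max [674. 187. 150.]
top 833 px [288. 249.] c [711.3 116.2 143.8] min [695.  41. 138.] max [732. 192. 150.]
top 16 px [371. 248.] c [654.5 258.6 145.1] min [653. 255. 138.] max [656. 263. 150.]
top 18 px [381. 249.] c [650.1 2
[... 2288 characters left out ...]
3.  98.] c [631.5 335.7 159.2] min [629. 333. 154.] max [637. 340. 162.]
ridge 13 px [169. 100.] c [636.8 315.3 157. ] min [633. 315. 154.] max [640. 321. 162.]
ridge 14 px [190. 105.] c [647.6 259.4 158.3] min [646. 256. 154.] max [654. 264. 162.]
ridge 197 px [251. 117.] c [696.6 117.7 155.1] min [681.  42. 154.] max [713. 192. 157.]
ridge 56 px [139. 123.] c [525.  287.6 158.6] min [518. 281. 154.] max [540. 302. 162.]
ridge 13 px [120. 160.] c [419.3 203.7 158.4] min [417. 202. 154.] max [422. 213. 162.]
ridge 221 px [263. 185.] c [525.  -58.5 157.9] min [515. -72. 154.] max [570. -14. 162.]
ridge 109 px [271. 224.] c [ 463.2 -125.4  158.8] min [ 457. -132.  154.] max [ 479. -109.  162.]
```

View pics/top.png

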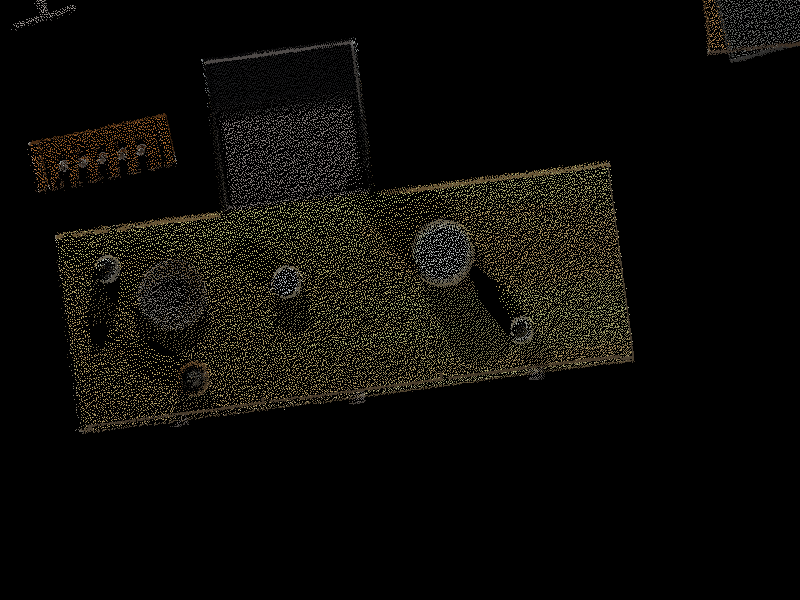

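The top view puts the riser yaw at about 7.45°, the bin centre at about (0.673,0.111) and the pot at about (0.5185,0.1145), on bin y +23 mm. My plan is to set the jaw line along the bin's x with the pot between the spread fingers. The front finger opens the flap and the rear finger pushes the pot, with the tool tilted slightly so the push stays low on the pot. First I hover and look.

```bash
cat >> h.py <<'E'
from scipy.spatial.transform import Rotation as R
yaw=np.radians(7.45);bx=np.array([np.cos(yaw),np.sin(yaw),0]);by=np.array([-np.sin(yaw),np.cos(yaw),0]);ez=np.array([0,0,1.])
mouth=np.array([.6013,.1019,.110])
def W(x,y,z): return mouth+x*bx+y*by+z*ez   # z above deck
def att(tau,s):
    t=np.radians(tau);z=np.sin(t)*bx-np.cos(t)*ez;y=s*(np.cos(t)*bx+np.sin(t)*ez)
    return R.from_matrix(np.c_[np.cross(y,z),y,z]).as_euler("xyz")
E
python3 - <<'E'
from rig import manip,sensors,eyes
from h import *
for s in(1,-1):
    for p in [(-.08,.023,.13),(-.08,.023,.016),(.035,.023,.016)]: 
        q=manip.ik(W(*p),att(4,s));print(s,None if q is None else np.round(q,2))
s=min((1,-1),key=lambda s:abs(manip.ik(W(-.08,.023,.13),att(4,s))[5]))
manip.move_to(W(-.08,.023,.135),att(4,s));manip.command_gripper(.077,20)
o=sensors.observe();print(s,o["t"],o["grip_width"],o["tcp_pos"],W(-.08,.023,.135),o["orientation"],manip.tips_ahead,o["force"])
a=eyes.snapshot("wrist");b=eyes.snapshot("side");np.savez("w1.npz",**a);print(a["mount"].round(3))
cv2.imwrite("pics/w1.png",np.hstack([cv2.resize(a["img"],(400,300)),cv2.resize(b["img"][90:282,100:356],(400,300))]))
E
```

```text
1 [ 0.05  0.07  1.7   0.01  1.31 -0.08]
1 [ 0.05  0.2   1.81  0.01  1.07 -0.08]
1 [ 0.07  0.42  1.51  0.    1.14 -0.07]
-1 None
-1 None
-1 NoneTraceback (most recent call last):
  File "<stdin>", line 6, in <module>
  File "<stdin>", line 6, in <lambda>
TypeError: 'NoneType' object is not subscriptable
```

Run:
```python
from rig import manip,sensors,eyes
from h import *
s=1
manip.move_to(W(-.08,.023,.135),att(4,s));manip.command_gripper(.077,20)
o=sensors.observe();print(s,o["t"],o["grip_width"],o["tcp_pos"],W(-.08,.023,.135),o["orientation"],manip.tips_ahead,o["force"])
a=eyes.snapshot("wrist");b=eyes.snapshot("side");np.savez("w1.npz",**a,pos=o["tcp_pos"],ori=o["orientation"]);print(a["mount"].round(3))
cv2.imwrite("pics/w1.png",np.hstack([cv2.resize(a["img"],(400,300)),cv2.resize(b["img"][90:282,100:356],(400,300))]))
```

```text
1 2.2083 0.07750117363663205 [0.51887377 0.11500928 0.24497191] [0.51899313 0.11433297 0.245     ] [ 3.07181130e+00 -3.85292018e-05  1.70214992e+00] 0.008 [-0.01000811 -0.13410758 -0.43657678]
[[-0.    -0.953 -0.304  0.077]
 [ 1.    -0.001  0.001 -0.   ]
 [-0.001 -0.304  0.953 -0.134]
 [ 0.     0.     0.     1.   ]]
```

View pics/w1.png

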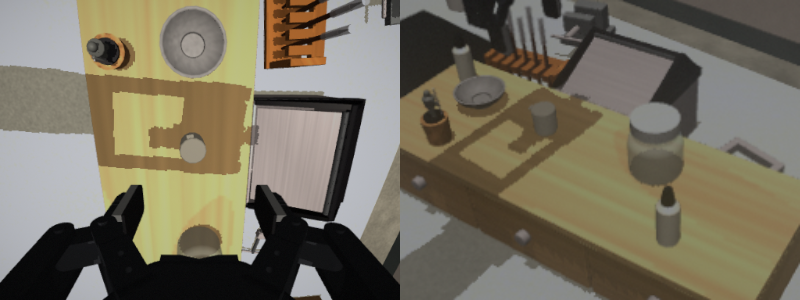

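The wrist view shows the pot at (193,148) ahead of the jaws and the bin's flap at (305,155). The knuckles spread wider than the fingers, so I'll use this depth frame to check the hand's profile and refine the pot and bin positions.

Run:
```python
from h import *
d=dict(np.load("w1.npz"));T=np.eye(4);T[:3,:3]=R.from_euler("xyz",d["ori"]).as_matrix();T[:3,3]=d["pos"]
d["world_from_camera"]=d["mount"];Pt=cloud(d)
q=Pt.reshape(-1,3);h=q[(abs(q[:,0])<.045)&(q[:,2]<.02)&(abs(q[:,1])<.12)]
for z in np.arange(.008,-.075,-.006):
    k=h[abs(h[:,2]-z)<.003]
    if len(k): a=k[k[:,1]>0,1];b=k[k[:,1]<0,1];print("z",round(z,3),"y+",a.min().round(3) if len(a) else 0,a.max().round(3) if len(a) else 0,"y-",b.min().round(3) if len(b) else 0,b.max().round(3) if len(b) else 0,"x",k[:,0].min().round(3),k[:,0].max().round(3))
P=Pt@T[:3,:3].T+T[:3,3]
L=P-mouth;o=np.dstack([L@bx,L@by,L[...,2]])*1000
def st(m,n):
    q=o[m];print(n,m.sum(),np.percentile(q,1,axis=0).round(1),np.percentile(q,50,axis=0).round(1),np.percentile(q,99,axis=0).round(1))
near=(abs(o[...,0]+80)<30)&(abs(o[...,1]-23)<30)
st(near&(o[...,2]>31)&(o[...,2]<38),"pot top")
for z in(4,10,16,22,26,30): st(near&(abs(o[...,2]-z)<2.5),f"pot {z}")
deck=(abs(o[...,2])<4)&(o[...,0]<0)&(o[...,0]>-60)&(abs(o[...,1])<60);st(deck,"deck")
st((o[...,0]>60)&(o[...,0]<125)&(o[...,2]>43.5)&(o[...,2]<50)&(abs(o[...,1])<60),"ridge")
fl=(o[...,0]>25)&(o[...,0]<80)&(abs(o[...,1])<50)&(o[...,2]>0)&(o[...,2]<40);q=o[fl];print("flap z=ax+b",np.polyfit(q[:,0],q[:,2],1),"expect",np.tan(np.radians(27)),40-92*np.tan(np.radians(27)))
g=(o[...,2]>25)&(o[...,2]<50)&(o[...,0]>60)&(o[...,0]<100);st(g,"gable band")
```

```text
z 0.002 y+ 0.038 0.038 y- -0.039 -0.039 x -0.006 0.004
z -0.004 y+ 0.038 0.045 y- -0.045 -0.039 x -0.011 0.011
z -0.01 y+ 0.038 0.052 y- -0.052 -0.038 x -0.012 0.011
z -0.016 y+ 0.038 0.052 y- -0.053 -0.038 x -0.012 0.011
z -0.022 y+ 0.038 0.052 y- -0.053 -0.038 x -0.012 0.011
z -0.028 y+ 0.038 0.052 y- -0.052 -0.038 x -0.012 0.012
z -0.034 y+ 0.038 0.052 y- -0.052 -0.038 x -0.011 0.012
z -0.04 y+ 0.038 0.056 y- -0.058 -0.038 x -0.002 0.012
z -0.046 y+ 0.037 0.068 y- -0.068 -0.037 x 0.005 0.014
z -0.052 y+ 0.033 0.07 y- -0.071 -0.034 x -0.013 0.014
z -0.058 y+ 0.029 0.07 y- -0.071 -0.029 x -0.014 0.016
z -0.064 y+ 0.0 0.07 y- -0.071 -0.0 x -0.013 0.018
z -0.07 y+ 0.0 0.07 y- -0.071 -0.0 x -0.013 0.018
pot top 905 [-93.9   7.6  31.2] [-80.3  22.9  33.1] [-66.   39.1  34.7]
pot 4 23 [-92.7  28.6   2.4] [-81.1  34.7   4.4] [-67.1  36.5   6.4]
pot 10 32 [-93.6  26.5   8.5] [-81.8  34.6  10. ] [-67.4  36.8  12.4]
pot 16 25 [-93.6  26.3  13.6] [-77.7  33.8  15.5] [-66.6  36.6  18.1]
pot 22 14 [-92.7  29.6  19.9] [-82.7  34.1  21. ] [-69.9  36.5  22.7]
pot 26 21 [-94.5  25.1  25.5] [-76.6  34.1  26.5] [-66.1  36.9  27.9]
pot 30 233 [-94.7   7.2  27.9] [-81.1  28.9  32. ] [-65.3  40.6  32.5]
deck 6082 [-59.3 -58.5  -2.9] [-30.7   5.9  -0.8] [-0.6 59.   0.8]
ridge 1114 [ 90.4 -58.5  43.5] [97.3  6.5 45.1] [103.2  59.   47. ]
flap z=ax+b [ 0.50584063 -6.42329744] expect 0.5095254494944288 -6.876341353487447
gable band 7819 [ 61.6 -74.   25.3] [81.2 12.1 35.6] [ 99.4 168.1  47. ]
```

Pot is at bin (−80.5, +23) mm. The wrist frame also shows tapered finger ends: tips at tool z of about +3 mm, knuckles about 50 mm above them, which clear the ridge. I'll descend around the pot and probe the deck lightly to set the height.

Run:
```python
from rig import manip,sensors,eyes
from h import *
a=att(3,1);manip.command_gripper(.079,20)
manip.line_to(W(-.0805,.023,.016),max_speed=.12,attitude=a)
f0=sensors.observe()["force"].copy();z=.016
while z>-.003:
    z-=.001;manip.line_to(W(-.0805,.023,z),max_speed=.03)
    f=sensors.observe()["force"]-f0
    if f[2]>2 or abs(f[:2]).max()>3:break
print("touch z",z,f,sensors.observe()["tcp_pos"][2]-.11)
manip.line_to(W(-.0805,.023,z+.0035),max_speed=.05)
o=sensors.observe();L=o["tcp_pos"]-mouth;print(o["t"],L@bx,L@by,L[2],o["grip_width"],o["force"]-f0)
b=eyes.snapshot("side");c=eyes.snapshot("scene")
cv2.imwrite("pics/d.png",np.hstack([cv2.resize(b["img"][70:262,120:376],(400,300)),cv2.resize(c["img"][140:300,200:413],(400,300))]))
```

```text
touch z -0.001000000000000007 [-1.77405123 -0.74761818  4.94389638] -0.0003636356440070154
8.1667 -0.08025432166294541 0.022981600311330386 0.00259583513186 0.07863994197568352 [-0.28735675 -0.61616577 -0.26970048]
```

View pics/d.png

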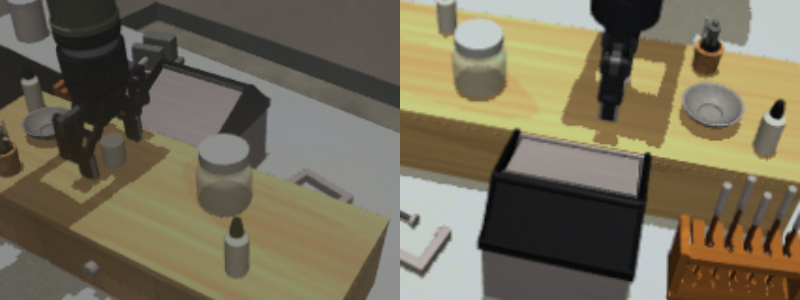

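The side view shows the pot (113,148) standing between the fingers, with the jar and dish clear. I'll raise 3 mm for ridge clearance and sweep towards the bin, watching the forces.

Run:
```python
from rig import manip,sensors,eyes
from h import *
z=.0058
manip.line_to(W(-.0805,.023,z),max_speed=.05)
f0=sensors.observe()["force"].copy()
for x,v in((-.03,.08),(-.01,.06),(.005,.05),(.015,.05)):
    manip.line_to(W(x,.023,z),max_speed=v)
    o=sensors.observe();L=o["tcp_pos"]-mouth;print(round(o["t"],2),(L*1000).round(1)@bx,L[2].round(4),(o["force"]-f0).round(2))
b=eyes.snapshot("side");c=eyes.snapshot("scene");np.savez("s2.npz",**c)
cv2.imwrite("pics/e.png",np.hstack([cv2.resize(b["img"][70:262,120:376],(400,300)),cv2.resize(c["img"][140:300,200:413],(400,300))]))
```

```text
9.3 -30.46914669201742 0.0054 [ 1.72  1.19 -0.3 ]
9.78 -9.110990382174808 0.0062 [ 0.7  -0.19  0.34]
10.23 5.625083991129019 0.006 [1.05 0.22 1.36]
10.58 15.411759595558038 0.0058 [-0.23  0.29  1.43]
```

View pics/e.png

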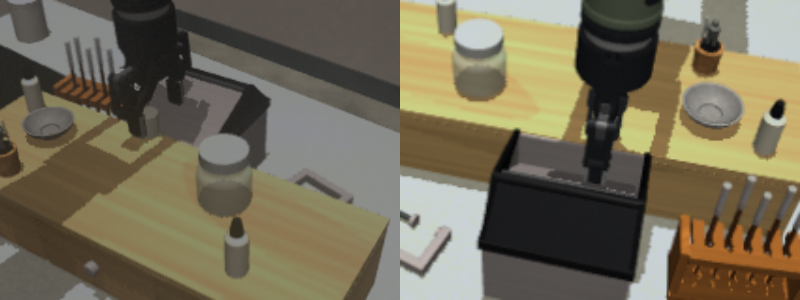

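The flap is being held open by the front finger (scene view, around (595,175)). The pot is upright against the rear finger at the mouth (side view, (150,122)). Continuing.

Run:
```python
from rig import manip,sensors,eyes
from h import *
z=.0058
f0=sensors.observe()["force"].copy()
for x in(.022,.028,.031,.0335):
    manip.line_to(W(x,.023,z),max_speed=.05)
    o=sensors.observe();L=o["tcp_pos"]-mouth;f=o["force"]-f0;print(round(o["t"],2),(L*1000)@bx,L[2].round(4),f.round(2))
    if np.linalg.norm(f)>12: print("stop");break
manip.wait(.4);print(sensors.observe()["force"]-f0)
b=eyes.snapshot("side");c=eyes.snapshot("scene")
cv2.imwrite("pics/f.png",np.hstack([cv2.resize(b["img"][70:262,120:376],(400,300)),cv2.resize(c["img"][140:300,200:413],(400,300))]))
```

```text
10.97 22.113282508104056 0.0056 [-1.41  0.17 -0.56]
11.24 27.99869331279318 0.0055 [-2.63  0.19 -1.27]
11.49 30.11886168094925 0.0051 [-3.76 -0.47 -3.08]
11.74 32.303352623642475 0.0049 [-4.89 -0.81 -4.11]
[-4.80133233  0.28590974 -2.92545346]
```

View pics/f.png

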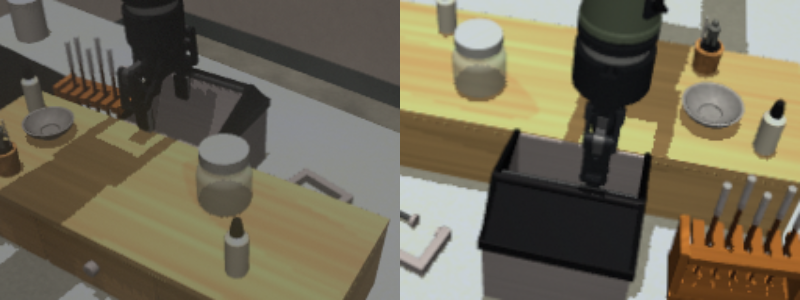

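The pot no longer shows in the side view. Before letting the flap close I'll check with the wrist camera that it has dropped all the way.

Run:
```python
from rig import eyes
import cv2
cv2.imwrite("pics/g.png",eyes.snapshot("wrist")["img"])
```

```text
(no output)
```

View pics/g.png

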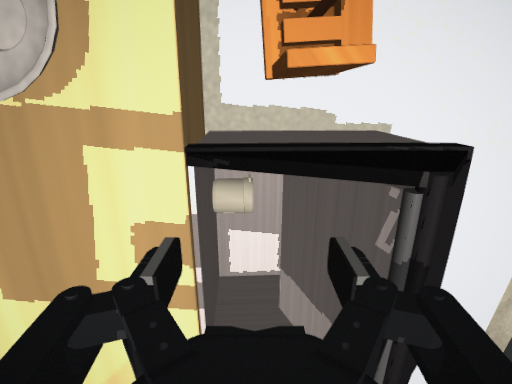

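The pot is lying on the bin floor at (232,195), clear of the flap. Now I'll withdraw straight back, then up.

Run:
```python
from rig import manip,sensors,eyes
from h import *
manip.line_to(W(-.08,.023,.008),max_speed=.08)
manip.line_to(W(-.08,.023,.14),max_speed=.12)
manip.line_to(W(-.12,.023,.16),max_speed=.15);manip.wait(.3)
o=sensors.observe();print(o["t"],o["force"])
b=eyes.snapshot("side");c=eyes.snapshot("scene");w=eyes.snapshot("wrist")
P=cloud(c);L=P-mouth;q=np.dstack([L@bx,L@by,L[...,2]])*1000
m=(q[...,0]>10)&(q[...,0]<80)&(abs(q[...,1])<55)&(q[...,2]<36);print(m.sum(),np.median(q[m][:,2]-(.5095*q[m][:,0]-6.9)))
P0=cloud(dict(np.load("scene.npz")));
cv2.imwrite("pics/h.png",np.hstack([cv2.resize(w["img"],(400,300)),cv2.resize(c["img"][120:320,150:417],(400,300))]))
```

```text
15.8583 [0.30493107 0.15308268 0.19423916]
881 1.2471436813221644
```

View pics/h.png

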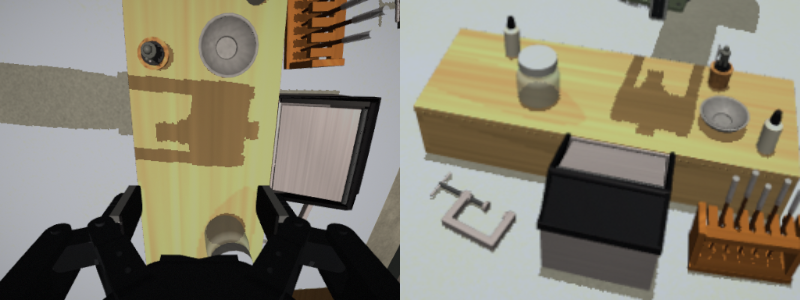

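The flap is shut, with its plane 1.2 mm from the expected position. The pot is gone from the deck, and in the pictures the bystanders stand where they were.

```bash
python3 -c "
from rig import manip
print(manip.finish_job())"
```

```text
the job is handed in; nothing more can be done
None
```

The pot was pushed into the bin through the finger-held flap, the flap sprang shut once the hand withdrew, no bystander looks disturbed in the final pictures, and the job is handed in at about 16 s.

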